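Shut the sampler cover and reset its interlock with the two-key press

ROBOT

A 6-joint arm with a two-finger parallel gripper is mounted at the origin on the work surface. World frame = base frame: x ahead of the robot, y to its left, z up, the work surface at z = 0. Lengths are in m, angles in rad, forces in N, time in s.
With the tool pointing down it reaches from about 0.35 to 0.875 m from the base axis. Payload 4.2 kg.
Tool frame: the origin (TCP) lies on the centre line of the jaws, within the pads' length; the fingertips stand 8 mm ahead of it and the grasp point (between the pads) lies 11 mm behind it; z points along the fingers, y is the direction in which the jaws open and shut (so a half turn about z gives the same grasp; the last joint's range is limited). The gripper opens to 85 mm and grips with 20 to 120 N. Pads are 22 mm wide; open, the fingers measure 114 mm over their backs; the gripper's body (76 mm by 85 mm) begins 54 mm behind the grasp point. The pads swing forward as they close: fully open they stand 13 mm farther back than shut.
Start: joints at [-0.975, 0.385, 0.008, 0, -1.194, -0.259], TCP at [0.207, -0.59, 0.239] pointing down, gripper open.
Joint ranges: [-3.14, 3.14], [-1.21, 2.06], [-1.07, 1.41], [-3.16, 2.05], [-2.99, -0.16], [-3.1, 3.1]. Speed limits (rad/s): [2.79, 2.79, 3.14, 3.14, 3.14, 3.14].

INTERFACE

Orientations are given as a 3x3 rotation matrix whose columns are the frame's x, y, z axes.
In Python, from cell import r, vision, models gives the robot as it stands. The module is installed in compiled form; this text tells all that it offers. Calls block until the motion is done:
- r.reach(position, orientation): joint-space move of the TCP to a pose.
- r.movel(position, ori=None, vel=0.15, guard=None): straight line of the TCP; ori=None keeps the orientation; vel is the mean speed in m/s. With guard (N) it stops when the force on the tool has changed by that much, and returns True; else False.
- r.move_joints(angles): joint-space move.
- r.grip(opening, squeeze=None): finger opening in m; squeeze is the grip in N (None keeps the last); returns when the fingers have stopped.
- r.wait(seconds).
- r.inverse_kinematics(position, orientation): joint angles nearest the present ones, or None.
- vision.snapshot(name): name is "side" or "top"; returns the picture (400x640x3 uint8, blue, green, red); there is no depth.
- vision.camera_params(name): a dict with "fx", "fy", "cx", "cy" (pixels), "dist_coeffs" ([k1, k2, p1, p2, k3] as OpenCV has them; the pictures are not rectified), "eye" and "orientation" of the camera in the world. Camera axes: x right, y down, z forward; pixel columns grow to the right and rows downward; lengths in m; the calibration is good to about 2 mm. A picture is of the moment at which its call begins. camera_params takes no time and is no camera call.
A pose or a line that the arm cannot do raises r.PlanningError and nothing moves.
- r.job_done(): hands the job in, once; it reports no verdict.
Trained networks look in the newest picture that a camera, given by its name, has taken for a name from the list of things; names that differ only in an ending like _2 or _b are one class to them, and where a whole thing is asked for, a point or a joint stands for the part that bears it (a point fixed in the world has none). Each returns a list of dicts, best first, with "confidence" (0 to 1); they miss things now and then, are a little off and sometimes report something else, mostly with a low value. They report only what shows in the picture. A call takes as long as a camera call.
- models.look_for(name, camera): "uv" ([column, row] in pixels, amid what is visible of it).
- models.cut_out(name, camera): "mask" (400x640 bool, what is visible of it) and "uv" ([column, row] in pixels, amid what is visible of it).
Readings, each from a call of its own:
- r.get_t(): time.
- r.get_qpos(): joint angles.
- r.get_dq(): joint speeds.
- r.get_tau(): joint torques, N m.
- r.get_eef_pos(): TCP position.
- r.get_tcp_rot(): TCP orientation.
- r.get_force(): force on the tool from outside, world axes, zero at the start.
- r.get_moment(): the same for the moment, N m.
- r.get_width(): finger opening in m.
Only numpy, scipy, OpenCV 4.12 (cv2) and the standard library are available. Lean on these libraries where they do the work, as an engineer would, in place of code of your own. Each camera call takes 0.05 s, during which the arm holds its last target. There are 200 camera calls.

TASK

Push the sampler's sliding cover fully shut with the fingertips. Then reset the interlock: press the two round keys on the console together, one fingertip on each, hold both fully down for at least two seconds, then let them spring back up and move clear. Do not press the square keys, and do not disturb, lift or knock over any of the loose things standing about.

Things in the scene. Friction and masses are not known exactly. Their poses are not given: they have to be found in the camera images.
- sampler: Fixed white sampler block, 170 x 300 x 60 mm (x, y, z); flat deck 60 mm above the bench. Origin: centre of underside. The cover slides along its y; shut is towards -y, against a grey end block 35 mm high. A dark square well with four tubes lies under the shut cover. Guide rails 6 mm high run along y at x = +-61 mm; the deck between them is clear on the cover's +y side.
- cover (a joint): Position of the sliding cover, m: 0 = fully shut (hard stop), growing as it opens to the sampler's +y, up to 0.105; starts 0.05 to 0.10. About 2 N of friction, more when moved fast; stays where left. The cover is a grey block 110 x 110 mm, top 35 mm above the deck, too wide to pinch.
- cover_end (a point): Centre of the cover's +y end face (110 mm wide, 34 mm tall), 18 mm above the deck; moves with the cover. Axes as the sampler's. Pushing this face to the sampler's -y shuts the cover; when shut it is at y = -15 mm in the sampler's frame, x = 0.
- console: Fixed white console, 240 x 200 x 60 mm. Origin: centre of its underside. A grey strip with a dark display, 12 mm high, runs along its +x (far) edge. On its top lie two aluminium key plates (58 x 104 x 6 mm), one nearer and one farther from the robot, each with two grey keys side by side along y; which plate is nearer varies. Console and sampler may change sides.
- round_left_top (a point): Centre of the top face of the left round reset key: grey, 28 mm diameter, top 20 mm above the console's top when up. Goes straight down 6 mm. Its axes are the console's; the two round keys are 56 mm apart, centre to centre, along the console's y.
- round_right_top (a point): The same for the right round reset key.
- round_left (a joint): How far the left round key is pressed, m: 0 = up, 0.006 = fully down on its stop. Springs back by itself; starts to move at about 1.5 N, fully down at 5 N.
- round_right (a joint): The same for the right round key.
- square_left_top (a point): Centre of the top face of the left square key (24 x 24 mm), otherwise like the round ones: 56 mm apart, top 20 mm above the console's top. These are not to be pressed. The square pair lies 82 mm in front of or behind the round pair.
- square_right_top (a point): The same for the right square key.
- square_left (a joint): How far the left square key is pressed, m: 0 = up, 0.006 = fully down.
- square_right (a joint): The same for the right square key.
- vial: Loose short white vial, 26 mm diameter, 34 mm tall, standing on the console near its right (-y) edge beside the keys. Origin: centre of its underside.
- bottle_tall: Loose white bottle, 68 mm diameter, 160 mm tall, on the bench at the back. Origin: centre of its underside.
- bottle_small: Loose amber jar, 52 mm diameter, 100 mm tall, on the bench at the back. Origin: centre of its underside.
- cup_a: Loose white sample cup, 60 mm wide, 65 mm tall, on the bench at the left, on the robot's side of the sampler and console. Origin: centre of its underside.
- cup_b: Loose white sample cup like the other, at the right. Origin: centre of its underside.
- tube_rack: Loose white tube rack, 100 x 100 x 50 mm with nine holes, on the bench at the left. Origin: centre of its underside.
- syringe: Loose empty syringe about 130 mm long and 34 mm wide at its flange, lying on the bench at the right. Origin: near its middle, at the bench.
- stopper: Loose dark rubber stopper, 22 mm diameter, 24 mm tall, standing on the console near its left (+y) edge beside the keys. Origin: centre of its underside.
- round_plate: The aluminium plate of the two round keys, 58 x 104 x 6 mm, fixed on the console's top, axes as the console's. Origin: centre of its underside, midway between the keys (at y = +-28 mm).

How it is judged:
By the outcome, as a careful person would: the job done as asked, in the order asked, and still so for the second after the job is handed in, with the robot touching nothing.
It also fails if it takes over 54 s, if anything falls off the work surface, if the arm or the gripper's body presses on something with over 40 N, if the wrist force passes 120 N, or if a joint passes its speed limit or range.

## Working session

There is one attempt and no reset: what is moved stays moved. The work goes in short steps, each a Python script; the robot and the scene stay as the last script left them, time stands still between calls to the robot, and variables do not carry over. Pictures are saved under pics/ and viewed, about 8 in all and at most 12, crops included, and the job is handed in when it is done.

```bash
mkdir -p pics; python3 - <<'E'
from cell import r,vision,models
import cv2
for c in("top","side"):
    cv2.imwrite(f"pics/{c}0.png",vision.snapshot(c)); p=vision.camera_params(c); print(c,p)
    for n in("sampler","cover","cover_end","console","round_left_top","round_right_top","square_left_top","square_right_top","round_plate","vial","stopper","cup_a","bottle_tall","bottle_small","tube_rack","syringe"):
        print(n,[( [round(float(x)) for x in d["uv"]],round(d["confidence"],2)) for d in models.look_for(n,c)][:4])
print(r.get_t())
E
```

```text
top {'fx': 487.71196976268965, 'fy': 487.71196976268965, 'cx': 310.2555993857917, 'cy': 199.99039614741812, 'dist_coeffs': array([-0.08740816,  0.        ,  0.        ,  0.        ,  0.        ]), 'eye': array([0.47367371, 0.01723819, 1.31174428]), 'orientation': array([[ 2.12153179e-02, -9.97155535e-01,  7.23239234e-02],
       [-9.99774766e-01, -2.11183424e-02,  2.10535324e-03],
       [-5.72003256e-04, -7.23522994e-02, -9.97378974e-01]])}
sampler [([258, 213], 0.87)]
cover [([251, 212], 0.96)]
cover_end [([253, 214], 0.55)]
console [([374, 192], 0.63), ([380, 234], 0.26)]
round_left_top [([380, 234], 0.62)]
round_right_top [([276, 122], 0.41), ([399, 229], 0.39)]
square_left_top []
square_right_top []
round_plate [([387, 234], 0.56), ([393, 201], 0.51)]
vial [([415, 196], 0.59)]
stopper [([369, 118], 0.54)]
cup_a [([440, 300], 0.83)]
bottle_tall [([272, 118], 0.77)]
bottle_small [([371, 119], 0.88)]
tube_rack [([151, 215], 0.71), ([378, 232], 0.6)]
syringe [([474, 214], 0.79), ([254, 214], 0.26)]
side {'fx': 384.3537429603738, 'fy': 384.3537429603738, 'cx': 319.0412466704091, 'cy'
[... 249 characters left out ...]
0.5976413 ,  0.48984798, -0.63472343],
       [ 0.00947578, -0.78728835, -0.61651218]])}
sampler [([300, 244], 0.73)]
cover [([298, 234], 0.73), ([348, 180], 0.73)]
cover_end [([295, 233], 0.59)]
console [([350, 189], 0.95), ([373, 186], 0.73)]
round_left_top [([371, 189], 0.47)]
round_right_top [([373, 178], 0.42)]
square_left_top [([348, 182], 0.55)]
square_right_top [([355, 173], 0.54), ([312, 314], 0.3)]
round_plate [([372, 186], 0.8), ([302, 244], 0.61)]
vial []
stopper [([300, 243], 0.56)]
cup_a [([432, 189], 0.69), ([312, 314], 0.66), ([298, 232], 0.53)]
bottle_tall [([245, 195], 0.63), ([389, 161], 0.24)]
bottle_small [([295, 165], 0.55)]
tube_rack [([230, 305], 0.68)]
syringe []
1.7
```

```bash
python3 - <<'E'
import cv2,numpy as np
a=cv2.imread("pics/top0.png")[80:340,110:510]; b=cv2.imread("pics/side0.png")[120:345,190:470]
cv2.imwrite("pics/topc.png",cv2.resize(a,None,fx=2,fy=2,interpolation=2)[:, :800])
cv2.imwrite("pics/sidec.png",cv2.resize(b,None,fx=2.6,fy=2.6,interpolation=2))
E
```

```text
(no output)
```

View pics/topc.png

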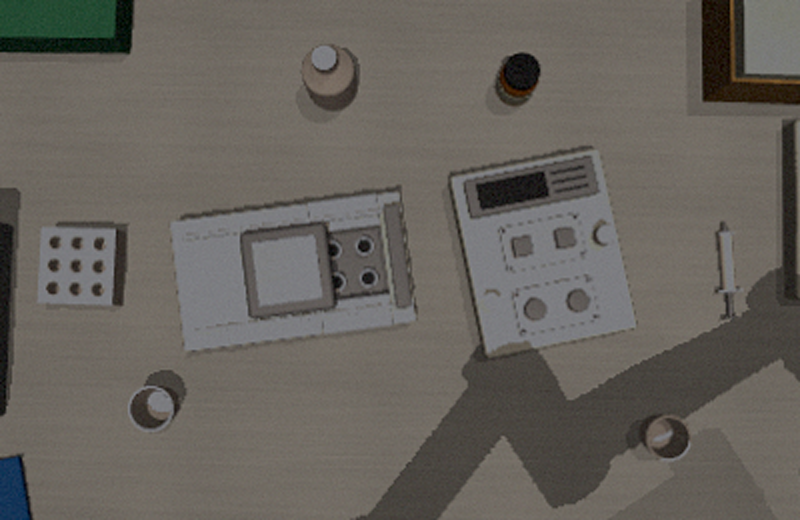

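View pics/sidec.png

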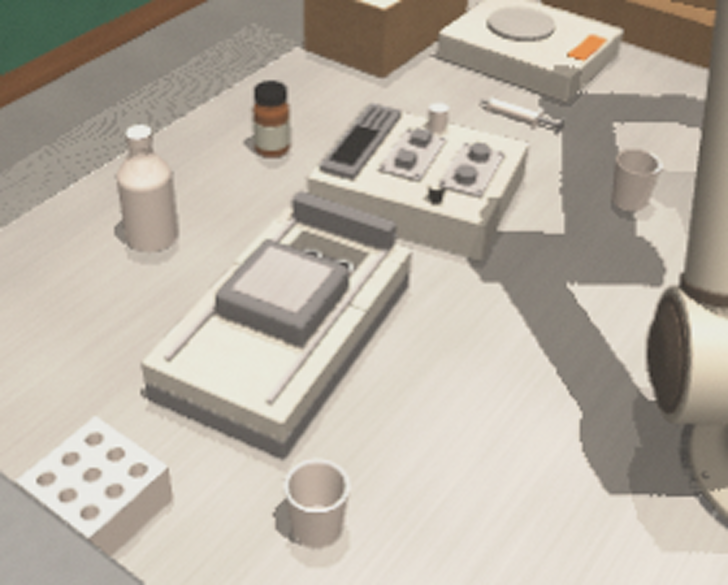

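Top view (crop, 2x): the cover is open about half way at crop (288,270). The round keys are at (536,308) and (579,300), on the plate nearer the robot, and the square keys are behind them at (521,246) and (565,237). The stopper is at about (491,293) and the vial at (600,233). The side view agrees. Next I'll work out metric positions and overlay a model on the pictures.

```bash
cat > h.py <<'E'
import numpy as np,cv2
from cell import r,vision,models
def K(p): return np.array([[p["fx"],0,p["cx"]],[0,p["fy"],p["cy"]],[0,0,1.]])
def world(cam,uv,z):
    p=vision.camera_params(cam); n=cv2.undistortPoints(np.float64(uv).reshape(-1,1,2),K(p),p["dist_coeffs"])[:,0]
    d=np.c_[n,np.ones(len(n))]@p["orientation"].T; e=p["eye"]
    return e+d*((z-e[2])/d[:,2])[:,None]
def pix(cam,P):
    p=vision.camera_params(cam);R=p["orientation"].T
    return cv2.projectPoints(np.float64(P).reshape(-1,1,3),cv2.Rodrigues(R)[0],-R@p["eye"],K(p),p["dist_coeffs"])[0][:,0]
def frame(c,yaw):
    R=np.array([[np.cos(yaw),-np.sin(yaw)],[np.sin(yaw),np.cos(yaw)]])
    return lambda L: np.c_[np.atleast_2d(L)[:,:2]@R.T+c[:2],np.atleast_2d(L)[:,2]]
E
cat > fit.py <<'E'
from h import *
from scipy.optimize import least_squares
A=lambda l: np.float64(l)/2+[109.75,79.75]
def fit(uv,L,x0):
    P=world("top",uv[0:1],0)  # noqa
    f=lambda x:(pix("top",frame(x[:2],x[2])(L))-uv).ravel()
    s=least_squares(f,x0); return s.x,np.abs(s.fun).max()
g=cv2.cvtColor(cv2.imread("pics/top0.png"),cv2.COLOR_BGR2GRAY)
def cen(c):  # dark blob centroid
    x,y=np.round(A([c])[0]).astype(int); w=g[y-9:y+10,x-9:x+10].astype(float)
    wt=np.clip(np.percentile(w,70)-10-w,0,25); yy,xx=np.mgrid[-9:10,-9:10]; wt*=(xx**2+yy**2<81)
    return [x+(wt*xx).sum()/wt.sum(),y+(wt*yy).sum()/wt.sum()]
ks=np.array([cen(c) for c in((536,308),(579,300),(521,246),(565,237))])
print(ks); W=world("top",ks,.078); print(W.round(4)); print(np.linalg.norm(W[0]-W[1]),np.linalg.norm(W[2]-W[3]),np.linalg.norm(W[:2].mean(0)-W[2:].mean(0)))
x,e=fit(A([(450,175),(598,150),(636,327),(487,355)]),np.array([[.1,.12,.06],[.1,-.12,.06],[-.1,-.12,.06],[-.1,.12,.06]])[:],[.47,-.1,.17]); print("console 240 y",x,e)
x2,e2=fit(A([(450,175),(598,150),(636,327),(487,355)]),np.array([[.12,.1,.06],[.12,-.1,.06],[-.12,-.1,.06],[-.12,.1,.06]]),[.47,-.1,.17]); print("console 240 x",x2,e2)
s,es=fit(A([(172,220),(401,189),(416,320),(186,352)]),np.array([[.085,.15,.06],[.085,-.15,.06],[-.085,-.15,.06],[-.085,.15,.06]]),[.47,.1,.14]); print("sampler",s,es)
cv_,ec=fit(A([(241,234),(328,224),(336,308),(250,319)]),np.array([[.055,.055,.095],[.055,-.055,.095],[-.055,-.055,.095],[-.055,.055,.095]]),[.47,.1,.14]); print("cover",cv_,ec)
R=np.array([[np.cos(s[2]),-np.sin(s[2])],[np.sin(s[2]),np.cos(s[2])]]); print("cover in sampler",(cv_[:2]-s[:2])@R)
con=x2 if e2<e else x
lc=(W[:4,:2]-con[:2])@np.array([[np.cos(con[2]),-np.sin(con[2])],[np.sin(con[2]),np.cos(con[2])]]); print("keys in console",lc.round(4))
print("stopper,vial",world("top",A([(491,293)]),.084),world("top",A([(600,233)]),.094))
out=[]
for c,(x0,y0,x1,y1) in(("top",(180,130,440,270)),("side",(235,150,400,300))):
    im=cv2.imread(f"pics/{c}0.png"); k=3 if c=="top" else 4
    im=cv2.convertScaleAbs(cv2.resize(im[y0:y1,x0:x1],None,fx=k,fy=k,interpolation=2),alpha=1.6 if c=="top" else 1)
    def poly(P,col): cv2.polylines(im,[np.int32(np.round((pix(c,P)-[x0,y0]+.5)*k))],True,col,1)
    q=lambda a,b,z:np.array([[a,b,z],[a,-b,z],[-a,-b,z],[-a,b,z]])
    h=(.12,.1) if e2<e else (.1,.12)
    poly(frame(con,con[2])(q(*h,.06)),(0,0,255)); poly(frame(s,s[2])(q(.085,.15,.06)),(0,255,0)); poly(frame(cv_,cv_[2])(q(.055,.055,.095)),(255,0,0))
    t=np.linspace(0,6.28,24)
    for w in W: poly(np.c_[w[0]+.014*np.cos(t),w[1]+.014*np.sin(t),t*0+.08],(0,0,255))
    cv2.imwrite(f"pics/ov_{c}.png",im)
E
python3 fit.py
```

```text
[[376.90437788 234.05990783]
 [398.39547414 229.81142241]
 [370.36560364 202.63667426]
 [391.73651146 198.50480414]]
[[ 0.4804 -0.1505  0.078 ]
 [ 0.4921 -0.205   0.078 ]
 [ 0.5596 -0.1329  0.078 ]
 [ 0.5713 -0.1872  0.078 ]]
0.05575235005862795 0.05560880309941223 0.08117058626737482
console 240 y [ 0.55434045 -0.16366445  0.20943537] 10.094756012935648
console 240 x [ 0.55457797 -0.16334231  0.20978079] 1.8441907597482725
sampler [0.52346407 0.15739785 0.15328838] 0.9174680141490512
cover [0.52055953 0.15933327 0.13609286] 0.9646131920063965
cover in sampler [-0.00257497  0.00235621]
keys in console [[-0.0699  0.028 ]
 [-0.0697 -0.0277]
 [ 0.0113  0.0288]
 [ 0.0114 -0.0268]]
stopper,vial [[ 0.4988582  -0.09477992  0.084     ]] [[ 0.57669782 -0.2300385   0.094     ]]
```

View pics/ov_top.png

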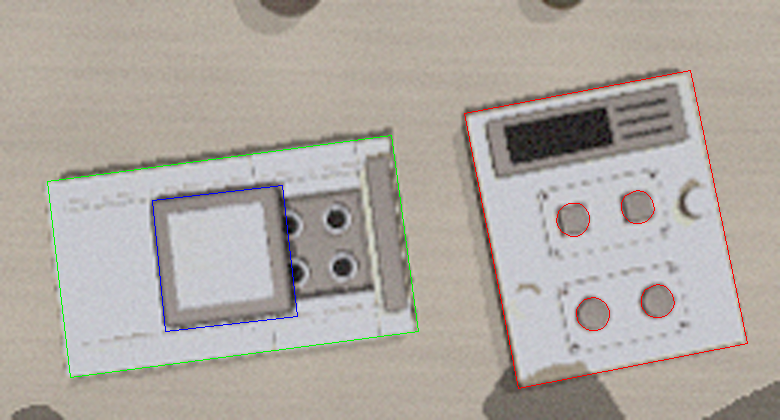

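View pics/ov_side.png

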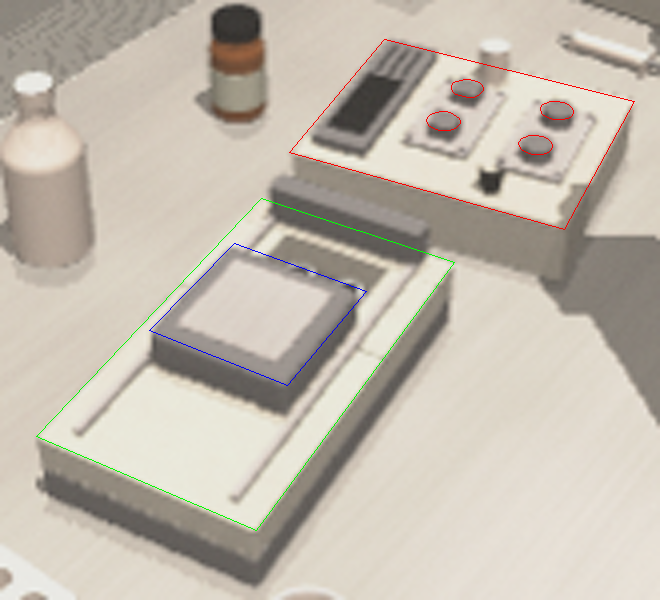

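The overlays fit both views within about 2 px: console yaw 12°, sampler yaw about 8.5°, cover open about 72 mm. Next I'll push the cover shut.

```bash
cat >> h.py <<'E'
S=(np.array([.5234,.1574]),.150)
def down(yv,ref=None):
    "tool down with jaw axis along yv (either sign; nearer last joint wins)"
    z=np.array([0,0,-1.]); yv=np.r_[yv,0]/np.linalg.norm(yv)
    return [np.c_[np.cross(s*yv,z),s*yv,z] for s in(1,-1)]
def best(p,Rs):
    q=[(r.inverse_kinematics(p,R),R) for R in Rs]; q0=np.array(r.get_qpos())
    q=[(np.abs(np.array(a)-q0).max(),R) for a,R in q if a is not None and abs(a[5])<2.9]
    return min(q,key=lambda t:t[0])[1]
E
python3 - <<'E'
from h import *
f=frame(*S); a=S[1]
Rs=down([np.cos(a),np.sin(a)])
hi=f([-.002,.095,.2])[0]; R=best(hi,Rs); print(r.inverse_kinematics(hi,R))
r.grip(0,60)
r.reach(hi,R); print(r.get_t(),r.get_eef_pos())
print("down",r.movel(f([-.002,.095,.078])[0],vel=.1,guard=8))
print("push",r.movel(f([-.002,-.016,.078])[0],vel=.04,guard=14))
p=np.array(r.get_eef_pos()); d=p[:2]-S[0]; print("local y",-np.sin(a)*d[0]+np.cos(a)*d[1],p,r.get_force(),r.get_t())
r.wait(.3); print(r.get_force())
cv2.imwrite("pics/push.png",vision.snapshot("side"))
E
```

```text
[ 0.74582418  0.31650422 -0.19846802  0.         -1.05582409 -0.59582418]
5.6 [0.50751102 0.25045624 0.19999936]
down False
push True
local y -0.0007302623257052309 [0.52179299 0.15641857 0.07790385] [-0.08231363  2.36836758  1.76899318] 9.0833
[-0.53156174  0.04730951 -0.06419802]
```

```bash
python3 - <<'E'
from h import *
f=frame(*S); a=S[1]
print("push2",r.movel(f([-.002,-.018,.078])[0],vel=.02,guard=25))
p=np.array(r.get_eef_pos()); d=p[:2]-S[0]; print("local y",-np.sin(a)*d[0]+np.cos(a)*d[1],r.get_force())
r.movel(f([-.002,.03,.078])[0],vel=.1); r.movel(f([-.002,.06,.22])[0],vel=.2)
print(r.get_t()); im=vision.snapshot("side"); im2=vision.snapshot("top")
o=cv2.resize(im[150:300,235:400],None,fx=3,fy=3); o2=cv2.convertScaleAbs(cv2.resize(im2[130:280,190:330],None,fx=2,fy=3),alpha=1.6)
cv2.imwrite("pics/shut.png",np.hstack([o,o2]))
E
```

```text
push2 True
local y -0.0006434043033022371 [-1.39182604  2.50327513  1.89404607]
11.2
```

View pics/shut.png

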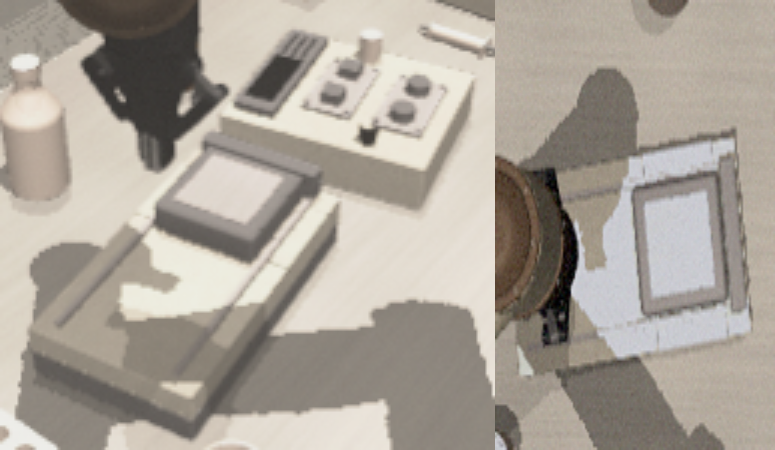

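The cover is shut against the grey end block, and the hard stop came at the same spot twice (14 N and 25 N). The loose items look undisturbed. Next are the round keys, pressed in small steps so I can log force against depth.

```bash
cat > press.py <<'E'
from h import *
L,Rk=np.array([.4804,-.1505]),np.array([.4921,-.2050]); m=(L+Rk)/2
R=best(np.r_[m,.25],down(L-Rk))
r.reach(np.r_[m,.25],R); r.grip(.0415); print(r.get_width(),r.get_t())
r.movel(np.r_[m,.105],vel=.15)
F0=np.array(r.get_force()); print(F0)
z=.094
hit=r.movel(np.r_[m,z],vel=.05,guard=4)
while not hit and z>.066:
    z-=.001; r.movel(np.r_[m,z],vel=.02); r.wait(.05)
    F=np.array(r.get_force())-F0; M=r.get_moment()
    print(round(z,4),round(float(r.get_eef_pos()[2]),4),F.round(1),np.round(M,2))
    if F[2]>24: break
t0=r.get_t(); r.wait(1.2)
print((np.array(r.get_force())-F0).round(1)); 
im=vision.snapshot("side"); 
r.wait(1.5); print((np.array(r.get_force())-F0).round(1),r.get_t()-t0,r.get_t(),hit)
cv2.imwrite("pics/press.png",cv2.resize(im[140:240,300:420],None,fx=5,fy=5,interpolation=2))
E
python3 press.py
```

```text
0.04133146652830148 13.2417
[-0.09820325  0.07904704 -0.5989032 ]
0.093 0.0931 [ 0.7 -0.7  1.3] [-0.01 -0.01 -0.03]
0.092 0.092 [-0.2  0.7  0.7] [ 0.06 -0.03  0.01]
0.091 0.091 [-0.3  0.9  0.7] [0.   0.02 0.03]
0.09 0.0899 [ 0.8 -0.8  0.5] [0.02 0.04 0.02]
0.089 0.0889 [-0.3  0.4 -0.7] [0.01 0.02 0.03]
0.088 0.088 [ 0.9 -0.5  0.9] [ 0.05 -0.04  0.01]
0.087 0.087 [ 0.2 -0.3  0.8] [ 0.06 -0.03  0.05]
0.086 0.0863 [-0.3  0.8  3.2] [ 0.1   0.14 -0.02]
0.085 0.0852 [-0.7  0.7  4.8] [ 0.09  0.08 -0.03]
0.084 0.0842 [-0.8  0.7  6.5] [0.18 0.2  0.03]
0.083 0.0833 [-0.6  0.7  6.5] [ 0.21  0.31 -0.02]
0.082 0.0825 [-0.8  1.   6.9] [0.28 0.39 0.01]
0.081 0.0817 [-0.7  0.9  8.7] [ 0.31  0.51 -0.  ]
0.08 0.0808 [-1.   0.9  9.4] [0.37 0.52 0.01]
0.079 0.0803 [-3.3  1.2 13. ] [ 0.57  0.84 -0.03]
0.078 0.0802 [-5.5  2.7 18.9] [ 0.9   1.46 -0.05]
0.077 0.0801 [-6.8  4.1 24.7] [ 1.28  1.97 -0.05]
[-5.9  4.3 24. ]
[-7.   4.2 24.8] 2.75 22.575 False
```

View pics/press.png

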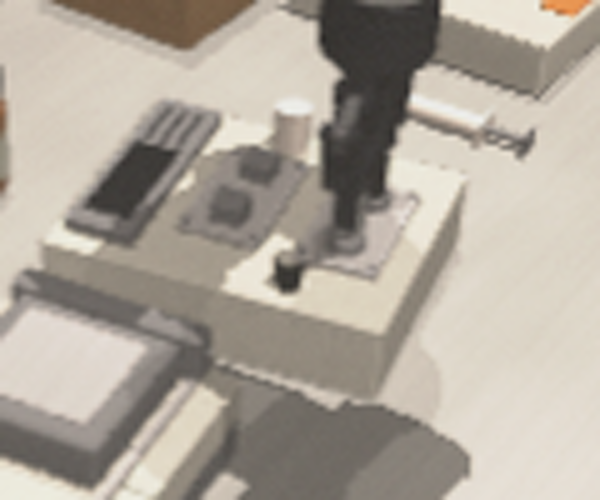

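Force against depth fits both keys. Contact came at TCP z 0.0865, the force rose to about 10 N over 6 mm, then hit a hard stop, and 24 N was held for 2.75 s. The moments are explained by the lateral force, so the load is shared evenly. The picture shows one fingertip on each round key, with the stopper, vial and square keys clear. I'll release and check.

```bash
python3 - <<'E'
from h import *
p=np.array(r.get_eef_pos())
r.movel([p[0],p[1],.105],vel=.05); r.movel([p[0],p[1],.26],vel=.15)
r.move_joints([-0.975,0.385,0.008,0,-1.194,-0.259]); r.wait(.3)
print(r.get_t(),r.get_force())
a=vision.snapshot("side"); b=vision.snapshot("top")
for c,i in(("side",a),("top",b)):
    d=cv2.absdiff(cv2.GaussianBlur(i,(3,3),0),cv2.GaussianBlur(cv2.imread(f"pics/{c}0.png"),(3,3),0)).max(2)>30
    n,_,st,ce=cv2.connectedComponentsWithStats(d.astype(np.uint8)); print(c,[(ce[k].round().tolist(),int(st[k,4])) for k in range(1,n) if st[k,4]>8])
cv2.imwrite("pics/end.png",np.hstack([cv2.resize(a[130:330,210:440],(400,350)),cv2.convertScaleAbs(cv2.resize(b[90:310,130:500],(400,350)),alpha=1.6)]))
E
```

```text
26.575 [ 0.46031574 -1.0542251  -0.06882798]
side [([518.0, 98.0], 9), ([515.0, 109.0], 18), ([511.0, 107.0], 12), ([509.0, 118.0], 25), ([314.0, 211.0], 463), ([297.0, 207.0], 35), ([329.0, 221.0], 91), ([296.0, 235.0], 1055)]
top [([293.0, 207.0], 319), ([242.0, 216.0], 519), ([283.0, 211.0], 889), ([263.0, 214.0], 173), ([512.0, 318.0], 39)]
```

View pics/end.png

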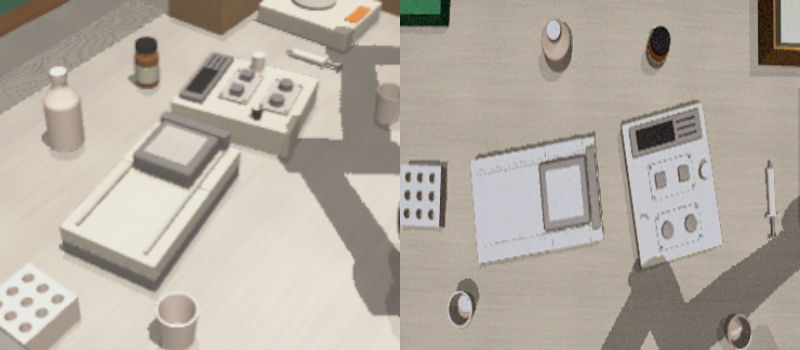

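Only the cover (and the gripper's opening) differs from the first pictures. It is against the end block, the keys are up and the loose things haven't moved.

```bash
python3 -c "
from cell import r
r.job_done(); print(r.get_t())"
```

```text
the job is handed in; nothing more can be done
the job is handed in; nothing more can be done
```

I pushed the cover shut, then pressed and released both round keys together, and handed the job in at about 27 s on the robot's clock (limit 54 s).

- **Cover:** Two pushes, stopping at 14 N and then 25 N, ended within 0.1 mm of each other. That was about 3 mm short of the shut position I had worked out from the images, within my measuring error. The pictures show the cover against the end block.
- **Round keys:** I pressed with one fingertip on each key. The force rose to about 10 N over 6 mm of travel, as expected for two keys, and then met a hard stop. I held about 24 N for 2.75 s, with the load shared evenly, then lifted straight up and moved clear.
- **Last check:** Comparing the final pictures with the first ones, only the cover and the gripper's opening had changed. The round keys were up again, and the square keys and loose things looked untouched. No check failed.

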